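# Open the wide pin tin at the knife maker's bench

### The arm

A 6-joint arm with a two-finger parallel gripper is mounted at the origin on the work surface. World frame = base frame: x ahead of the robot, y to its left, z up, the work surface at z = 0. Lengths are in m, angles in rad, forces in N, time in s.
With the tool pointing down it reaches from about 0.35 to 0.725 m from the base axis. Payload 6 kg.
Tool frame: the origin (TCP) lies midway between the tips of the shut fingers; the grasp point (between the pads) lies behind it (grip_point_offset is the x of the grasp point in the tool frame, in m); x points along the fingers, y is the direction in which the jaws open and shut, and the axes are right-handed (so a half turn about x gives the same grasp; the last joint's range is limited). The gripper opens to 85 mm and grips with 20 to 120 N. Pads are 22 mm wide; open, the fingers measure 114 mm over their backs; the gripper's body (76 mm by 85 mm) begins 54 mm behind the grasp point. The pads swing forward as they close: fully open they stand 13 mm farther back than shut.
Start: joints at [0.334, 0.04, 0.085, 0, -1.615, -0.334], TCP at [0.6, 0, 0.231] pointing down, gripper open.
Joint ranges: [-2.56, 2.56], [-1.29, 2.01], [-1.08, 1.49], [-3.29, 1.98], [-2.81, -0.18], [-2.99, 2.99]. Speed limits (rad/s): [2.57, 2.57, 3.01, 3.14, 3.14, 3.14].

### API

Orientations are given as a rotation vector (axis times angle).
In Python, from rig import get_state, camera, finish_job, grip_point_offset gives the robot as it stands.
- The arm moves only by the tool play_rows, never from a script. Its arguments are lists of equal length, an entry for each row: "dr": the turn, a rotation vector about the tool's x, y, z each as a share of 0.12 rad, from -1 to 1, a list of three; "linear": the shift along the tool's x, y, z each as a share of 0.025 m, from -1 to 1, a list of three; "fingers": the gripper's target within -1 to 1 (shut at 1, half-way at 0, fully open at -1). In form: {"dr": [[rx, ry, rz], ...], "linear": [[dx, dy, dz], ...], "fingers": [fingers, ...]}. A call has 1 to 8 rows; each row shifts and turns the pose as measured when the row begins, along the tool's axes as they then stand; what a row does not reach is not made up. A row lasts 1/8 s, in which the tool goes at most 62.5 mm and 10.7 degrees, less where a joint would pass 70% of its speed; a pose out of reach is approached as far as the arm can. A call with a number of a shift or a turn outside -1 to 1 is refused whole. A call with a gripper value outside its range is refused whole. The fingers move at their own pace and stop on an object; the grip force is fixed at half the most. Time passes only in rows, so rows that do not move let the fingers close. It gives the time, the measured TCP pose, the force and the opening at its end, in the units of the state.
- get_state(): the state, without advancing time (a new reading comes with each control period).
- camera(name): name is "scene" or "side" or "wrist"; returns a dict with "frame" (480x640x3 uint8, red, green, blue), "fx", "fy", "cx", "cy" (pixels), "R" (3x3) and "t" (3): a world point X has camera coordinates R X + t; the wrist camera has in their place "tool_from_camera" (4x4, takes a point from camera to tool coordinates, whose origin is the TCP and whose axes are the tool frame's). Camera axes: x right, y down, z forward; pixel columns grow to the right and rows downward; lengths in m; the calibration is good to about 2 mm. A picture is of the moment at which its call begins: read the wrist's pose just before it. There is no depth.
- finish_job(): hands the job in, once; it reports no verdict.
The state is a dict: "t": time; "joint_positions": joint angles; "joint_vel": joint speeds; "joint_efforts": joint torques, N m; "ee_pos": TCP position; "tool_rot": TCP orientation; "wrist_force": force on the tool from outside, world axes, zero at the start; "torque": the same for the moment, N m; "grip_width": finger opening in m.
Only numpy, scipy, OpenCV 4.12 (cv2) and the standard library are available. Lean on these libraries where they do the work, as an engineer would, in place of code of your own. Each camera call takes 0.05 s, during which the arm holds its last target. There are 200 camera calls.

### The job

Three lidded steel tins of handle pins stand on the knife maker's bench. Lift the lid off the widest tin by its knob and set it down gently, knob up, lying flat and wholly on the thick round steel block; do not drop it. Leave the tin standing upright in its place.

Things in the scene. Friction and masses are not known exactly. Their poses are not given: they have to be found in the camera images.
- tin_lid: Loose plain steel lid of the widest tin, 0.2 kg: round plate 116 mm across, 4 mm thick; under it a collar 96 mm across, 8 mm deep, loose by 3 to 4 mm in the tin's mouth (lift straight up). Origin: centre of the collar's underside; z up through the knob; plate's top at z = 12 mm, knob's top at 48 mm. Round: yaw is free. The other two lids are 80 and 88 mm across, with the same knobs.
- tin_lid_knob: The lid's knob, fixed to the lid: dark steel upright cylinder 26 mm in diameter, 26 mm tall, on a neck 16 mm in diameter and 10 mm tall. Origin: on its axis, 22 mm above the lid's plate, 14 mm below the knob's top, 34 mm above the lid's origin; z up. Grip it here from above, from any side.
- tin: The widest tin: straight round steel tin, outside 110 mm across, 70 mm high, wall 3 mm, loose on the bench, 0.55 kg, pins inside. Origin: centre of its underside; z up. Lid on: the lid's origin is 62 mm above this one. It stands in any of three places among the two narrower tins, which reach 140 mm above the bench with their knobs, at least 120 mm away centre to centre.
- block: Thick round dark steel block, 220 mm across and 45 mm high, flat and bare on top, fixed on the bench to the right of the tins. Origin: centre of its underside; z up. A lid lying on it has its own origin 45 mm above the block's origin.
Mind the look-alikes: they are no part of the job. What is shaped like the tin but blue or orange is not meant. What is shaped like the tin_lid but pink is not meant.

How it is judged:
On the way, in this order (a step that is already met when the one before it is completed fails the run):
1. the lid is lifted by its knob, its underside at least 20 mm above the tin's rim (z of tin_lid in the frame of tin above 0.09 m and contact force between the fingers and tin_lid_knob above 0.5 N), for 0.1 s.
2. the lid, still held by its knob, is lowered onto the block: its underside less than 15 mm above the block's top (z of tin_lid in the frame of block below 0.06 m and horizontal distance between tin_lid and block below 0.06 m and contact force between the fingers and tin_lid_knob above 0.5 N), for 0.02 s.
At the end, for the whole second after the job is handed in: The lid lies flat (within 10 degrees), knob up, released and at rest wholly on the round block (its centre within 55 mm of the block's centre), and the tin stands upright within 30 mm of where it was (horizontal distance between tin_lid and block below 0.055 m and z of tin_lid in the frame of block between 0.04 and 0.055 m and angle between each of tin_lid, tin's own z axis and vertical below 0.18 rad and linear speed of each of tin_lid, tin below 0.02 m/s and distance of tin from where it was at the start of the episode below 0.03 m); the robot touches nothing.
It also fails if it takes over 45 s, if anything falls off the work surface, if the arm or the gripper's body presses on something with over 40 N, if the wrist force passes 120 N, or if a joint passes its speed limit or range.

## Working session

There is one attempt and no reset: what is moved stays moved. The work goes in short steps, Python scripts to look and compute and a tool call to move; the robot and the scene stay as the last step left them, time stands still between calls to the robot, and variables do not carry over. Pictures are saved under pics/ and viewed, about 8 in all and at most 12, crops included, and the job is handed in when it is done.

Besides the shell and the picture viewer there is one more tool, called in YAML: its name, and indented under it one key for each argument. play_rows: Moves the arm, as the interface text tells. Shift numbers are shares of 0.025 m and turn numbers shares of 0.12 rad, none past 1 either way. Its arguments: {"type":"object","properties":{"dr":{"type":"array"},"linear":{"type":"array"},"fingers":{"type":"array"}},"required":["dr","linear","fingers"]}

```bash
mkdir -p pics; python3 - <<'E'
from rig import *
import cv2,numpy as np
s=get_state();print({k:np.round(v,3).tolist() for k,v in s.items()},grip_point_offset)
for n in("scene","side"):
    c=camera(n);cv2.imwrite(f"pics/{n}0.png",c["frame"][:,:,::-1]);print(n,c["fx"],c["cx"],c["cy"],np.round(c["R"],3).tolist(),c["t"])
    np.savez(f"{n}0.npz",**c)
E
```

```text
{'t': 0.0, 'joint_positions': [0.334, 0.041, 0.084, -0.0, -1.616, -0.334], 'joint_vel': [-0.002, 0.0, -0.0, 0.0, 0.002, 0.001], 'joint_efforts': [-0.001, -36.82, 34.741, 6.932, -0.005, -0.0], 'ee_pos': [0.6, 0.0, 0.23], 'tool_rot': [-1.208, 1.211, 1.21], 'wrist_force': [-0.375, -0.584, 0.01], 'torque': [0.006, -0.003, 0.024], 'grip_width': 0.085} -0.0187
scene 585.5092939450423 314.8514885334217 236.0743214811154 [[-0.756, 0.655, -0.012], [0.504, 0.57, -0.649], [-0.418, -0.496, -0.761]] [ 0.29480729 -0.14274511  1.51511924]
side 606.2298188245011 316.74668348708803 230.89240872752777 [[0.937, -0.35, -0.002], [-0.172, -0.457, -0.873], [0.304, 0.818, -0.488]] [-0.37658489  0.15384399  1.23865746]
```

View pics/scene0.png

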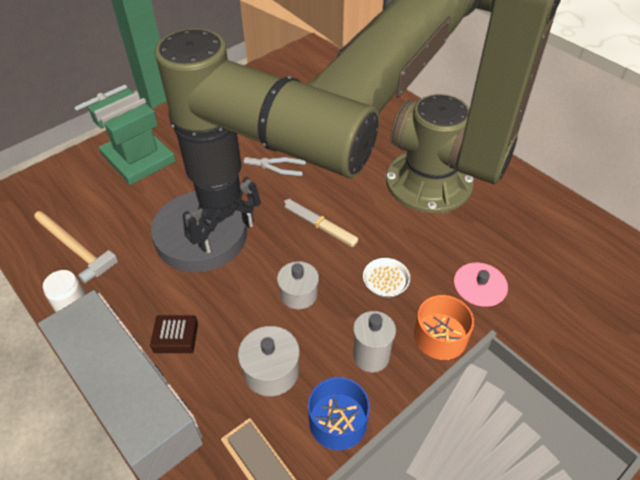

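View pics/side0.png

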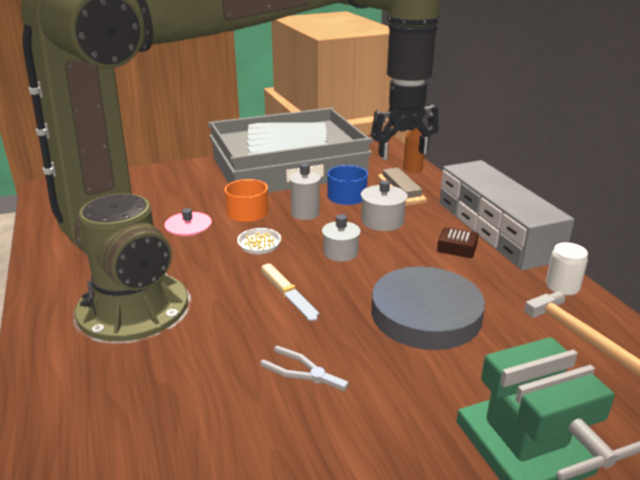

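Scene shows three grey lidded tins: A (269,355), about 60 px wide; B (298,285), 40 px; C (374,340), 40 px. The look-alikes are the blue tin (338,412), orange tin (444,326) and pink lid (481,283). In the side view, A is at (384,205). I choose A, the widest, and will measure its knob, its lid and the block.

```bash
cat > h.py <<'E'
import numpy as np,cv2
def ray(c,uv,z):
    R,t=np.array(c["R"]),np.array(c["t"])
    d=R.T@np.array([(uv[0]-c["cx"])/c["fx"],(uv[1]-c["cy"])/c["fy"],1]);o=-R.T@t
    return o+d*(z-o[2])/d[2]
def blobs(m,mn=60):
    n,l,s,c=cv2.connectedComponentsWithStats(m.astype(np.uint8))
    return [(s[i].tolist(),c[i].round(1).tolist(),l==i) for i in range(1,n) if s[i][4]>mn]
E
python3 - <<'E'
from h import *
C={n:dict(np.load(n+"0.npz")) for n in("scene","side")}
# knobs: centroid of dark blob ~ knob mid z=.097
for n,boxes in {"scene":dict(A=(245,325,295,365),B=(280,255,315,285),C=(360,305,392,335)),"side":dict(A=(372,176,398,202),B=(330,210,352,232),C=(294,160,316,182))}.items():
    c=C[n]
    for k,(x0,y0,x1,y1) in boxes.items():
        g=c["frame"][y0:y1,x0:x1].max(2)
        b=max(blobs(g<85,15),key=lambda b:b[0][4]); uv=np.array(b[1])+[x0,y0]
        print(n,k,b[0],uv,ray(c,uv,.097).round(4))
    f=c["frame"].astype(int); gray=(f.max(2)-f.min(2)<22)&(f.max(2)>95)
    x0,y0,x1,y1=(225,310,310,405) if n=="scene" else (350,170,415,235)
    for s,ct,m in blobs(gray[y0:y1,x0:x1],400):print(n,"lid/tin bbox",[s[0]+x0,s[1]+y0,s[2],s[3]])
c=C["side"];f=c["frame"].astype(int);m=np.zeros((480,640),bool)
print(f[295,430],f[330,430],f[325,400])
m[255:350,360:495]=((f.max(2)-f.min(2)<35)&(f[:,:,2]>=f[:,:,0]))[255:350,360:495]
b=max(blobs(m),key=lambda b:b[0][4]);print(b[0],b[1])
# outer rim of top (upper half) and left/right extremes of the top ellipse -> plane z=.045 circle fit
pts=[]
for u in range(b[0][0]+4,b[0][0]+b[0][2]-4,3):
    v=np.where(b[2][:,u])[0].min();pts.append(ray(c,(u,v-.5),.045)[:2])
p=np.array(pts);A=np.c_[2*p,np.ones(len(p))];s=np.linalg.lstsq(A,(p**2).sum(1),rcond=None)[0]
r=np.sqrt(s[2]+s[0]**2+s[1]**2);print("block c",s[:2],"r",r,"res",np.abs(np.hypot(*(p-s[:2]).T)-r).max())
v=np.hstack([cv2.resize(C["scene"]["frame"][300:410,220:320],(400,440)),cv2.resize(C["side"]["frame"][160:240,340:420],(400,440))])
cv2.imwrite("pics/crop.png",v[:,:,::-1])
E
```

```text
Traceback (most recent call last):
ValueError: max() iterable argument is empty
```

```bash
python3 - <<'E'
from h import *
C={n:dict(np.load(n+"0.npz")) for n in("scene","side")}
f=C["scene"]["frame"];print(f.shape,f.dtype,f[346,260:278].tolist())
for n,boxes in {"scene":dict(A=(255,333,282,358),B=(288,260,308,282),C=(364,312,388,332)),"side":dict(A=(376,178,394,196),B=(333,213,350,230),C=(297,163,313,180))}.items():
    c=C[n]
    for k,(x0,y0,x1,y1) in boxes.items():
        g=c["frame"][y0:y1,x0:x1].max(2); th,m=cv2.threshold(g,0,1,cv2.THRESH_BINARY_INV+cv2.THRESH_OTSU)
        b=max(blobs(m,15),key=lambda b:b[0][4]); uv=np.array(b[1])+[x0,y0]
        print(n,k,th,b[0],uv,ray(c,uv,.097).round(4))
c=C["side"];f=c["frame"].astype(int);m=np.zeros((480,640),bool)
print(f[295,430],f[330,430],f[325,400],f[350,430])
m[255:350,360:495]=((f[:,:,2]>=f[:,:,0]))[255:350,360:495]
b=max(blobs(m),key=lambda b:b[0][4]);print(b[0],b[1])
p=np.array([ray(c,(u,np.where(b[2][:,u])[0].min()-.5),.045)[:2] for u in range(b[0][0]+364-360,b[0][0]+b[0][2]-4,3)])
A=np.c_[2*p,np.ones(len(p))];s=np.linalg.lstsq(A,(p**2).sum(1),rcond=None)[0]
r=np.sqrt(s[2]+s[0]**2+s[1]**2);print("block c",s[:2],"r",r,"res",np.abs(np.hypot(*(p-s[:2]).T)-r).max())
v=np.hstack([cv2.resize(C["scene"]["frame"][300:410,220:320],(400,440)),cv2.resize(C["side"]["frame"][160:240,340:420],(400,440))])
cv2.imwrite("pics/crop.png",v[:,:,::-1])
E
```

```text
(480, 640, 3) uint8 [[149, 145, 136], [101, 99, 96], [90, 90, 89], [100, 99, 100], [103, 105, 105], [100, 99, 101], [99, 102, 101], [103, 102, 103], [100, 102, 104], [101, 102, 105], [101, 103, 105], [100, 101, 103], [92, 89, 92], [86, 82, 83], [123, 119, 114], [173, 168, 159], [193, 188, 178], [195, 190, 179]]
scene A 146.0 [6, 4, 14, 18, 207] [267.4 345.6] [0.6402 0.1547 0.097 ]
scene B 145.0 [3, 3, 13, 17, 167] [297.1 270.8] [0.4863 0.0567 0.097 ]
scene C 141.0 [4, 2, 15, 17, 204] [374.8 322. ] [0.4529 0.2506 0.097 ]
side A 166.0 [0, 0, 18, 17, 191] [384.4 184.7] [0.6436 0.162  0.097 ]
side B 173.0 [0, 0, 17, 17, 229] [341.  219.7] [0.4708 0.0286 0.097 ]
side C 166.0 [0, 0, 16, 15, 156] [304.2 168.5] [0.4895 0.3293 0.097 ]
[133 137 141] [121 122 126] [81 78 79] [134  85  63]
[373, 268, 111, 64, 5279] [425.3, 299.5]
block c [ 0.54486098 -0.22943746] r 0.10026638010565336 res 0.00824718327433907
```

View pics/crop.png

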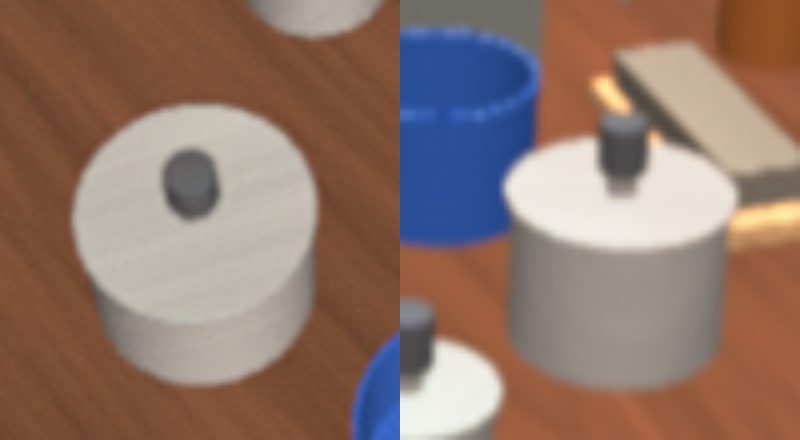

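The crop confirms A: it is wide, plain steel, with a dark knob at about (267,346) in the scene view. Next I work out the tool axes, the move, and a better block fit with its radius fixed.

```bash
cat >> h.py <<'E'
from scipy.spatial.transform import Rotation as Ro
def shift(s,target):
    return Ro.from_rotvec(s["tool_rot"]).inv().apply(np.array(target)-s["ee_pos"])/.025
E
python3 - <<'E'
from h import *
from rig import *
from scipy.optimize import least_squares
s=get_state();print(Ro.from_rotvec(s["tool_rot"]).as_matrix().round(3).tolist(),shift(s,[.642,.158,.231]))
c=dict(np.load("side0.npz"));f=c["frame"].astype(int);m=np.zeros((480,640),bool)
m[255:350,360:495]=(f[:,:,2]>=f[:,:,0])[255:350,360:495]
b=max(blobs(m),key=lambda b:b[0][4])
p=np.array([ray(c,(u,np.where(b[2][:,u])[0].min()-.5),.045)[:2] for u in range(385,474,3)])
q=least_squares(lambda x:np.hypot(*(p-x).T)-.11,[.55,-.2],loss="soft_l1",f_scale=.002);print(q.x,np.abs(q.fun).max())
w=camera("wrist");print(w["tool_from_camera"].round(3).tolist(),w["fx"])
E
```

```text
[[-0.002, -1.0, -0.0], [-0.0, -0.0, 1.0], [-1.0, 0.002, -0.0]] [-0.02825382 -1.69207952  6.31804851]
[ 0.53986681 -0.23982765] 0.012314633575106801
[[0.001, -0.327, 0.945, -0.143], [1.0, -0.001, -0.001, -0.0], [0.001, 0.945, 0.327, -0.084], [0.0, 0.0, 0.0, 1.0]] 357.805684642215
```

play_rows:
  dr:
    - [0, 0, 0]
    - [0, 0, 0]
    - [0, 0, 0]
    - [0, 0, 0]
    - [0, 0, 0]
    - [0, 0, 0]
    - [0, 0, 0]
    - [0, 0, 0]
  linear:
    - [0, -0.25, 0.9]
    - [0, -0.25, 0.9]
    - [0, -0.25, 0.9]
    - [0, -0.25, 0.9]
    - [0, -0.25, 0.9]
    - [0, -0.25, 0.9]
    - [0, -0.2, 0.9]
    - [0, 0, 0]
  fingers: [-1, -1, -1, -1, -1, -1, -1, -1]

```text
t: 1.15
ee_pos: [0.6447, 0.1704, 0.2284]
tool_rot: [-1.209, 1.212, 1.213]
wrist_force: [-0.1, -0.3, -0.4]
grip_width: 0.0853
```

```bash
python3 - <<'E'
from h import *
from rig import *
s=get_state();w=camera("wrist");print(s["t"],s["ee_pos"],shift(s,[.642,.158,.231]))
np.savez("w1.npz",**w,p=s["ee_pos"],r=s["tool_rot"])
cv2.imwrite("pics/w1.png",w["frame"][:,:,::-1])
c=camera("scene");np.savez("scene1.npz",**c);cv2.imwrite("pics/scene1.png",c["frame"][:,:,::-1])
E
```

```text
1.15 [0.6446989  0.17040506 0.22841898] [-0.10245482  0.10934788 -0.49606042]
```

View pics/w1.png

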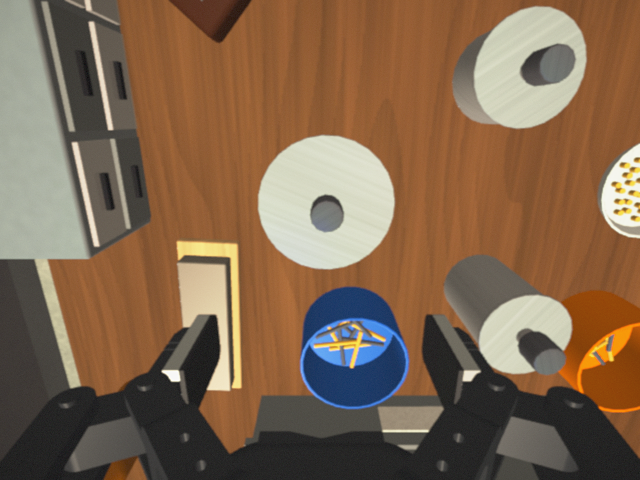

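View pics/scene1.png

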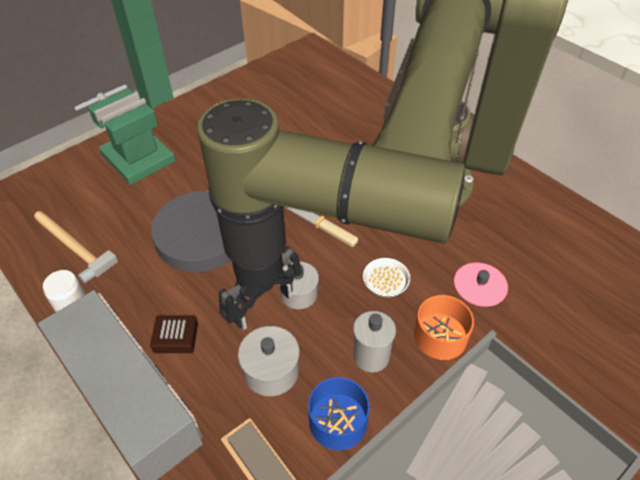

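The wrist view shows the widest lid centred at about (326,202), its knob top at about (326,213), the two narrow tins to the right, and the blue tin below. I'll measure the lid ellipse and the knob from here, and refine the block from the scene view.

```bash
cat >> h.py <<'E'
def wcam(w,p,r):
    T=np.eye(4);T[:3,:3]=Ro.from_rotvec(r).as_matrix();T[:3,3]=p
    M=np.linalg.inv(T@w["tool_from_camera"])
    return dict(R=M[:3,:3],t=M[:3,3],fx=w["fx"],fy=w["fy"],cx=w["cx"],cy=w["cy"],frame=w["frame"])
def circ(p):
    A=np.c_[2*p,np.ones(len(p))];s=np.linalg.lstsq(A,(p**2).sum(1),rcond=None)[0];return s[:2],np.sqrt(s[2]+s[0]**2+s[1]**2)
E
python3 - <<'E'
from h import *
w=dict(np.load("w1.npz"));c=wcam(w,w["p"],w["r"]);f=w["frame"].astype(int)
m=((f.max(2)-f.min(2)<35)&(f.max(2)>140)).astype(np.uint8);m[:, :240]=0;m[:,420:]=0;m[:120]=0;m[285:]=0
k=max(cv2.findContours(m,0,1)[0],key=cv2.contourArea)[:,0]
print(k.min(0),k.max(0))
print("lid",*circ(np.array([ray(c,q,.074)[:2] for q in k])))
g=f[185:245,300:355].max(2).astype(np.uint8);th,b=cv2.threshold(g,0,1,cv2.THRESH_BINARY_INV+cv2.THRESH_OTSU)
B=max(blobs(b),key=lambda b:b[0][4]);print("knob",B[0],ray(c,np.array(B[1])+[300,185],.1).round(4))
# scene block: contour of dark block, left/upper-lower edges
c=dict(np.load("scene1.npz"));f=c["frame"].astype(int)
for v in range(190,270,8):
    r=f[v,140:250];print(v,[ (140+i) for i in range(1,110) if abs(int(r[i][0]-r[i][2])-int(r[i-1][0]-r[i-1][2]))>18])
E
```

```text
[258 135] [393 268]
lid [0.64062772 0.15499742] 0.05701510723937812
knob [10, 9, 34, 38, 1011] [0.6405 0.1546 0.1   ]
190 []
198 []
206 [163]
214 [156]
222 [152, 153]
230 [151]
238 [152]
246 [155]
254 [158, 159]
262 [165, 232, 233]
```

play_rows:
  dr:
    - [0, 0, 0]
    - [0, 0, 0]
    - [0, 0, 0]
    - [0, 0, 0]
    - [0, 0, 0]
    - [0, 0, 0]
  linear:
    - [0, 0.16, -0.6]
    - [0.6, 0, 0]
    - [0.8, 0, 0]
    - [0.8, 0, 0]
    - [0.6, 0, 0]
    - [0, 0, 0]
  fingers: [-1, -1, -1, -1, -1, -1]

```text
t: 2.0
ee_pos: [0.6392, 0.1486, 0.1548]
tool_rot: [-1.204, 1.214, 1.208]
wrist_force: [0.6, 1.2, 0.7]
grip_width: 0.0855
```

```bash
python3 - <<'E'
from h import *
from rig import *
s=get_state();w=camera("wrist");c=wcam(w,s["ee_pos"],s["tool_rot"])
print(s["t"],s["ee_pos"],shift(s,[.6407,.155,.080]))
f=w["frame"].astype(int)
m=((f.max(2)-f.min(2)<35)&(f.max(2)>140)).astype(np.uint8);u,v=c["R"]@[.6407,.155,.097]+c["t"],0
print("knob px predicted",u[0]/u[2]*c["fx"]+c["cx"],u[1]/u[2]*c["fy"]+c["cy"])
cv2.imwrite("pics/w2.png",w["frame"][:,:,::-1])
E
```

```text
2.0 [0.63923627 0.14859473 0.15480572] [ 2.99199915 -0.06750199  0.25668868]
knob px predicted 319.05485922659443 276.53597003216794
```

View pics/w2.png

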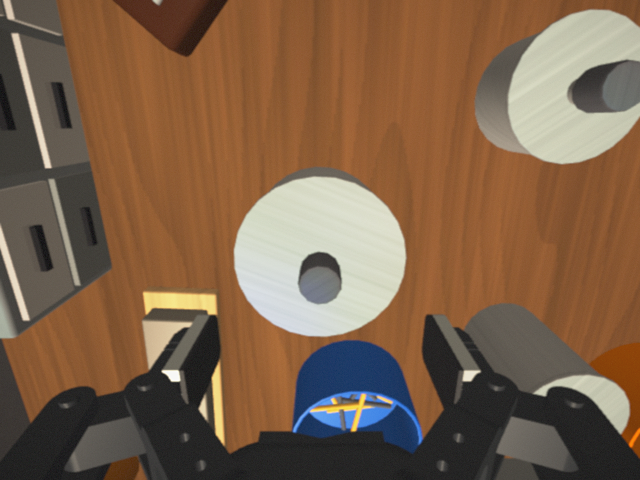

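The predicted knob pixel (319,277) matches the picture (320,277). The remaining shift is x +3.0, y -0.06, z +0.26.

play_rows:
  dr:
    - [0, 0, 0]
    - [0, 0, 0]
    - [0, 0, 0]
    - [0, 0, 0]
  linear:
    - [0, -0.06, 0.25]
    - [0.7, 0, 0]
    - [0.6, 0, 0]
    - [0, 0, 0]
  fingers: [-1, -1, -1, -1]

```text
t: 2.55
ee_pos: [0.6418, 0.1558, 0.1225]
tool_rot: [-1.205, 1.21, 1.207]
wrist_force: [0.5, -0.2, 0.5]
grip_width: 0.0853
```

```bash
python3 - <<'E'
from h import *
from rig import *
s=get_state();print(s["ee_pos"],shift(s,[.6407,.155,.080]),Ro.from_rotvec(s["tool_rot"]).as_matrix()[:,0].round(4))
E
```

```text
[0.64180939 0.15582274 0.12249344] [ 1.69969304  0.04425605 -0.03528581] [ 0.      0.0013 -1.    ]
```

play_rows:
  dr:
    - [0, 0, 0]
    - [0, 0, 0]
    - [0, 0, 0]
    - [0, 0, 0]
    - [0, 0, 0]
  linear:
    - [0.5, 0.04, -0.03]
    - [0.5, 0, 0]
    - [0.4, 0, 0]
    - [0.2, 0, 0]
    - [0, 0, 0]
  fingers: [-1, -1, -1, -1, -1]

```text
t: 3.18
ee_pos: [0.6407, 0.1548, 0.0795]
tool_rot: [-1.205, 1.211, 1.207]
wrist_force: [0.2, 0.3, 0.3]
grip_width: 0.0855
```

```bash
python3 - <<'E'
from h import *
from rig import *
s=get_state();print(s["ee_pos"],shift(s,[.6407,.155,.080]))
E
```

```text
[0.64069183 0.15483499 0.07949804] [-0.02007233 -0.00029462  0.00661985]
```

Well aligned; close.

play_rows:
  dr:
    - [0, 0, 0]
    - [0, 0, 0]
    - [0, 0, 0]
    - [0, 0, 0]
    - [0, 0, 0]
    - [0, 0, 0]
    - [0, 0, 0]
    - [0, 0, 0]
  linear:
    - [0, 0, 0]
    - [0, 0, 0]
    - [0, 0, 0]
    - [0, 0, 0]
    - [0, 0, 0]
    - [0, 0, 0]
    - [0, 0, 0]
    - [0, 0, 0]
  fingers: [1, 1, 1, 1, 1, 1, 1, 1]

```text
t: 4.18
ee_pos: [0.6415, 0.1551, 0.0812]
tool_rot: [-1.206, 1.208, 1.205]
wrist_force: [0.0, 1.0, 0.7]
grip_width: 0.0244
```

play_rows:
  dr:
    - [0, 0, 0]
    - [0, 0, 0]
    - [0, 0, 0]
    - [0, 0, 0]
    - [0, 0, 0]
    - [0, 0, 0]
    - [0, 0, 0]
    - [0, 0, 0]
  linear:
    - [-0.2, 0, 0]
    - [-0.3, 0, 0]
    - [-0.4, 0, 0]
    - [-0.5, 0, 0]
    - [-0.7, 0, 0]
    - [-0.7, 0, 0]
    - [-0.7, 0, 0]
    - [-0.5, 0, 0]
  fingers: [1, 1, 1, 1, 1, 1, 1, 1]

```text
t: 5.18
ee_pos: [0.6409, 0.1549, 0.1879]
tool_rot: [-1.205, 1.209, 1.206]
wrist_force: [-0.7, -0.2, -1.7]
grip_width: 0.0242
```

```bash
python3 - <<'E'
from h import *
from rig import *
s=get_state();print(s["ee_pos"],s["grip_width"])
v=np.hstack([camera("side")["frame"][60:360,250:550],camera("wrist")["frame"][120:420,150:490]])
cv2.imwrite("pics/lift.png",v[:,:,::-1])
E
```

```text
[0.64093481 0.15485977 0.18792615] 0.024181286171620367
```

View pics/lift.png

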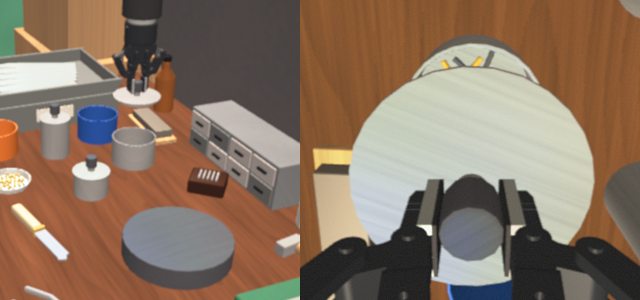

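The lid hangs level in the grip and the tin stays standing and open. The block is now unobstructed in both views, so I fit its rim: the far arc at z=0.045 and the near arc at z=0.

```bash
python3 - <<'E'
from h import *
from rig import *
from scipy.optimize import least_squares
P=[]
for n,(x0,y0,x1,y1) in dict(scene=(135,170,262,285),side=(350,250,505,360)).items():
    c=camera(n);f=c["frame"].astype(int);m=np.zeros((480,640),np.uint8)
    m[y0:y1,x0:x1]=(f[:,:,0]-f[:,:,2]<15)[y0:y1,x0:x1]
    m=cv2.morphologyEx(m,cv2.MORPH_OPEN,np.ones((5,5)))
    k=cv2.convexHull(max(cv2.findContours(m,0,1)[0],key=cv2.contourArea))[:,0]
    h=np.zeros_like(m);cv2.fillConvexPoly(h,k,1);us=range(k[:,0].min()+8,k[:,0].max()-7,3)
    print(n,k.min(0),k.max(0))
    far=np.array([ray(c,(u,np.where(h[:,u])[0].min()-.5),.045)[:2] for u in us])
    near=np.array([ray(c,(u,np.where(h[:,u])[0].max()+.5),0)[:2] for u in us])
    for t,p in(("far",far),("near",near)):
        q=least_squares(lambda x:np.hypot(*(p-x).T)-.11,[.54,-.23],loss="soft_l1",f_scale=.002);print(n,t,q.x.round(4),np.abs(q.fun).max().round(4));P.append(p)
    cv2.drawContours(c["frame"],[k],-1,(255,0,0),1);cv2.imwrite(f"pics/b_{n}.png",c["frame"][:,:,::-1])
p=np.vstack(P);q=least_squares(lambda x:np.hypot(*(p-x).T)-.11,[.54,-.23],loss="soft_l1",f_scale=.002);print(q.x)
a=cv2.imread("pics/b_scene.png")[130:330,100:400];b=cv2.imread("pics/b_side.png")[200:400,330:630]
cv2.imwrite("pics/b.png",np.hstack([a,b]))
E
```

```text
scene [152 192] [261 284]
scene far [ 0.5547 -0.2323] 0.0235
scene near [ 0.5241 -0.177 ] 0.0373
side [373 267] [483 348]
side far [ 0.5443 -0.2373] 0.0022
side near [ 0.55   -0.2302] 0.0021
[ 0.54771933 -0.23055292]
```

View pics/b.png

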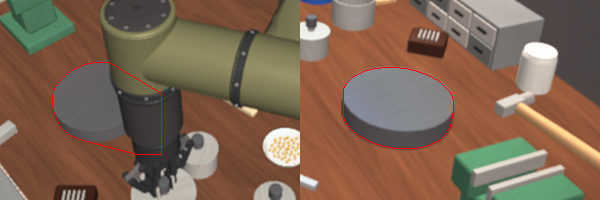

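The side contour is clean and gives a block centre of about (0.547, -0.234). The scene contour is spoiled by the arm, so I drop it.

play_rows:
  dr:
    - [0, 0, 0]
    - [0, 0, 0]
    - [0, 0, 0]
    - [0, 0, 0]
    - [0, 0, 0]
    - [0, 0, 0]
    - [0, 0, 0]
    - [0, 0, 0]
  linear:
    - [0, 0, -0.4]
    - [0, 0, -0.7]
    - [0, 0.1, -0.8]
    - [0, 0.2, -0.8]
    - [0, 0.3, -0.8]
    - [0, 0.3, -0.8]
    - [0, 0.3, -0.8]
    - [0, 0.3, -0.8]
  fingers: [1, 1, 1, 1, 1, 1, 1, 1]

```text
t: 6.38
ee_pos: [0.5984, -0.0035, 0.1832]
tool_rot: [-1.204, 1.215, 1.209]
wrist_force: [1.2, 0.5, -2.1]
grip_width: 0.0245
```

play_rows:
  dr:
    - [0, 0, 0]
    - [0, 0, 0]
    - [0, 0, 0]
    - [0, 0, 0]
    - [0, 0, 0]
    - [0, 0, 0]
    - [0, 0, 0]
    - [0, 0, 0]
  linear:
    - [0, 0.3, -0.8]
    - [0, 0.3, -0.8]
    - [0, 0.3, -0.8]
    - [0, 0.3, -0.8]
    - [0, 0.3, -0.8]
    - [0, 0.2, -0.8]
    - [0, 0.1, -0.6]
    - [0, 0, -0.3]
  fingers: [1, 1, 1, 1, 1, 1, 1, 1]

```text
t: 7.38
ee_pos: [0.5486, -0.1568, 0.1838]
tool_rot: [-1.203, 1.215, 1.207]
wrist_force: [0.3, 0.5, -1.6]
grip_width: 0.0242
```

```bash
python3 - <<'E'
from h import *
from rig import *
s=get_state();print(s["t"],s["ee_pos"],s["grip_width"],shift(s,[.547,-.234,.066]),Ro.from_rotvec(s["tool_rot"]).as_matrix()[:,0].round(4))
E
```

```text
7.375 [ 0.54858111 -0.15676521  0.18384012] 0.02422036043736376 [ 4.71458529  0.02869788 -3.08840977] [-3.3e-03 -3.0e-04 -1.0e+00]
```

play_rows:
  dr:
    - [0, 0, 0]
    - [0, 0, 0]
    - [0, 0, 0]
    - [0, 0, 0]
    - [0, 0, 0]
    - [0, 0, 0]
    - [0, 0, 0]
    - [0, 0, 0]
  linear:
    - [0, 0, -0.8]
    - [0, 0, -0.8]
    - [0, 0, -0.8]
    - [0, 0, -0.5]
    - [0.5, 0, 0]
    - [0.8, 0, 0]
    - [0.8, 0, 0]
    - [0.4, 0, 0]
  fingers: [1, 1, 1, 1, 1, 1, 1, 1]

```text
t: 8.38
ee_pos: [0.5483, -0.2296, 0.1151]
tool_rot: [-1.203, 1.213, 1.211]
wrist_force: [-0.1, 0.5, -1.3]
grip_width: 0.0244
```

```bash
python3 - <<'E'
from h import *
from rig import *
s=get_state();print(s["t"],s["ee_pos"],s["grip_width"],shift(s,[.547,-.234,.066]),Ro.from_rotvec(s["tool_rot"]).as_matrix()[:,0].round(4))
cv2.imwrite("pics/s2.png",camera("side")["frame"][150:400,300:560,::-1])
E
```

```text
8.375 [ 0.54832896 -0.22956289  0.11512451] 0.024367156534072017 [ 1.96486174  0.04255322 -0.18160824] [-0.0051  0.002  -1.    ]
```

View pics/s2.png

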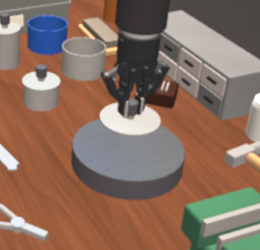

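The lid hangs level above the block's middle. I lower it gently.

play_rows:
  dr:
    - [0, 0, 0]
    - [0, 0, 0]
    - [0, 0, 0]
    - [0, 0, 0]
    - [0, 0, 0]
    - [0, 0, 0]
  linear:
    - [0.4, 0, -0.15]
    - [0.4, 0, 0]
    - [0.4, 0, 0]
    - [0.25, 0, 0]
    - [0.1, 0, 0]
    - [0, 0, 0]
  fingers: [1, 1, 1, 1, 1, 1]

```text
t: 9.18
ee_pos: [0.5482, -0.2331, 0.0733]
tool_rot: [-1.203, 1.213, 1.212]
wrist_force: [0.7, -0.0, -1.5]
grip_width: 0.0243
```

play_rows:
  dr:
    - [0, 0, 0]
    - [0, 0, 0]
    - [0, 0, 0]
    - [0, 0, 0]
    - [0, 0, 0]
  linear:
    - [0.1, 0, 0]
    - [0.1, 0, 0]
    - [0.1, 0, 0]
    - [0, 0, 0]
    - [0, 0, 0]
  fingers: [1, 1, 1, 1, 1]

```text
t: 9.8
ee_pos: [0.5487, -0.2332, 0.0663]
tool_rot: [-1.204, 1.212, 1.211]
wrist_force: [-0.3, -0.0, -2.5]
grip_width: 0.0246
```

play_rows:
  dr:
    - [0, 0, 0]
    - [0, 0, 0]
  linear:
    - [0.07, 0, 0]
    - [0, 0, 0]
  fingers: [1, 1]

```text
t: 10.05
ee_pos: [0.5488, -0.2332, 0.0646]
tool_rot: [-1.205, 1.212, 1.211]
wrist_force: [0.4, 0.2, -1.6]
grip_width: 0.0241
```

play_rows:
  dr:
    - [0, 0, 0]
    - [0, 0, 0]
  linear:
    - [0.07, 0, 0]
    - [0, 0, 0]
  fingers: [1, 1]

```text
t: 10.3
ee_pos: [0.5491, -0.2334, 0.0643]
tool_rot: [-1.206, 1.211, 1.209]
wrist_force: [-0.1, 0.4, -1.4]
grip_width: 0.0245
```

play_rows:
  dr:
    - [0, 0, 0]
    - [0, 0, 0]
  linear:
    - [0.1, 0, 0]
    - [0, 0, 0]
  fingers: [1, 1]

```text
t: 10.55
ee_pos: [0.5496, -0.2337, 0.0643]
tool_rot: [-1.208, 1.211, 1.208]
wrist_force: [-0.7, 0.2, -1.7]
grip_width: 0.0243
```

play_rows:
  dr:
    - [0, 0, 0]
    - [0, 0, 0]
  linear:
    - [0.15, 0, 0]
    - [0, 0, 0]
  fingers: [1, 1]

```text
t: 10.8
ee_pos: [0.5503, -0.2339, 0.0645]
tool_rot: [-1.211, 1.21, 1.206]
wrist_force: [0.2, 0.3, -1.8]
grip_width: 0.0247
```

```bash
python3 - <<'E'
from h import *
from rig import *
s=get_state();print(s["ee_pos"],s["wrist_force"],Ro.from_rotvec(s["tool_rot"]).as_matrix()[:,0].round(4))
f=camera("side")["frame"][230:350,350:510,::-1];cv2.imwrite("pics/s3.png",cv2.resize(f,None,fx=4,fy=4))
E
```

```text
[ 0.5502872  -0.23394128  0.06447917] [ 0.15210678  0.29696443 -1.7701986 ] [ 0.0019 -0.0022 -1.    ]
```

View pics/s3.png

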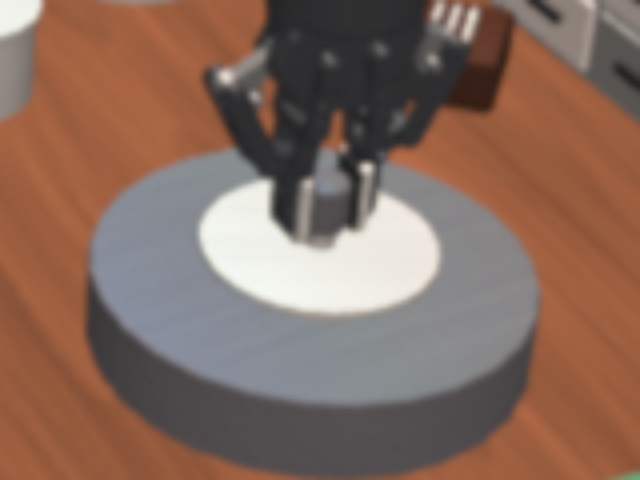

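The z reading has stayed at 0.0643-0.0645 through three more down commands, which is the height expected with the lid on the block. The picture shows the lid flat and central. I release it, then rise.

play_rows:
  dr:
    - [0, 0, 0]
    - [0, 0, 0]
    - [0, 0, 0]
    - [0, 0, 0]
    - [0, 0, 0]
    - [0, 0, 0]
    - [0, 0, 0]
  linear:
    - [0, 0, 0]
    - [0, 0, 0]
    - [0, 0, 0]
    - [0, 0, 0]
    - [0, 0, 0]
    - [0, 0, 0]
    - [0, 0, 0]
  fingers: [-0.3, -0.5, -1, -1, -1, -1, -1]

```text
t: 11.72
ee_pos: [0.5502, -0.2342, 0.063]
tool_rot: [-1.211, 1.211, 1.207]
wrist_force: [-0.6, -0.1, 1.3]
grip_width: 0.0853
```

play_rows:
  dr:
    - [0, 0, 0]
    - [0, 0, 0]
    - [0, 0, 0]
    - [0, 0, 0]
    - [0, 0, 0]
    - [0, 0, 0]
    - [0, 0, 0]
    - [0, 0, 0]
  linear:
    - [-0.3, 0, 0]
    - [-0.5, 0, 0]
    - [-0.8, 0, 0]
    - [-0.8, 0, 0]
    - [-0.8, 0, 0]
    - [-0.8, 0, 0]
    - [-0.5, 0, 0]
    - [0, 0, 0]
  fingers: [-1, -1, -1, -1, -1, -1, -1, -1]

```text
t: 12.72
ee_pos: [0.5508, -0.2344, 0.186]
tool_rot: [-1.215, 1.208, 1.202]
wrist_force: [-0.2, 1.0, 0.8]
grip_width: 0.0854
```

```bash
python3 - <<'E'
from h import *
from rig import *
s=get_state();print(s["t"],s["ee_pos"],s["wrist_force"],s["grip_width"])
c=camera("side");f=c["frame"].astype(int);m=((f.min(2)>185)).astype(np.uint8);m[:,:365]=0;m[:,495:]=0;m[:260]=0;m[340:]=0
k=cv2.convexHull(max(cv2.findContours(m,0,1)[0],key=cv2.contourArea))[:,0]
print("lid",k.min(0),k.max(0),*circ(np.array([ray(c,q,.057)[:2] for q in k])))
cv2.imwrite("pics/end.png",c["frame"][130:380,250:550,::-1])
E
```

```text
12.725 [ 0.55079453 -0.2343734   0.18599465] [-0.18991664  0.97049946  0.81449899] 0.08541116732753705
lid [400 274] [459 308] [ 0.54964787 -0.2336379 ] 0.05772317445306398
```

View pics/end.png

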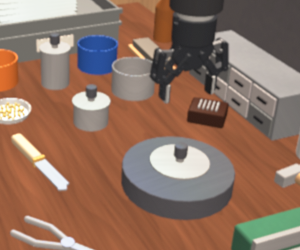

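The lid lies flat, knob up, at about (0.550, -0.234), 3 mm from the block's centre. The tin stands in place and the gripper is clear.

```bash
python3 -c "from rig import finish_job;print(finish_job())"
```

```text
the job is handed in; nothing more can be done
None
```

I lifted the widest tin's lid straight up by its knob, carried it over the neighbouring tins, lowered it onto the round block, released it and backed off. The job was handed in at about 13 s of the 45 s allowed; no verdict was reported.

**Final checks:** in the side view the lid lies flat, knob up, at about (0.550, -0.234), roughly 3 mm from the block centre I measured. A circle fitted to the lid at its resting height gave a radius of 57.7 mm, against 58 mm expected. The tin looks upright in its place, judged by eye only. The gripper was open and about 0.12 m above its release height.

**Checks that disagreed:**
- **Block position:** the arm hid part of the block in the scene view, so that fit was unusable. The centre comes from the side view alone, whose two fits agreed to about 9 mm.
- **Touchdown:** the wrist force barely changed when the lid met the block. I judged contact from the tool height stalling at the expected value and from the picture.

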